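# Zero a hand coffee mill and back its grind adjuster off a quarter turn

## Robot

A 7-joint arm with a two-finger parallel gripper is mounted at the origin on a cart in front of the work surface, level with it; the furniture and walls round the work are solid. World frame = base frame: x ahead of the robot, y to its left, z up, the work surface at z = 0. Lengths are in m, angles in rad, forces in N, time in s.
With the tool pointing down it reaches from about 0.425 to 0.925 m from the base axis. Payload 6.8 kg.
Tool frame: the origin (TCP) lies on the centre line of the jaws, within the pads' length; the fingertips stand ahead of it and the grasp point (between the pads) lies 11 mm behind it (r.tcp_to_tips is the z of the fingertips in the tool frame, in m); z points along the fingers, y is the line along which they close (so a half turn about z gives the same grasp; the last joint's range is limited). The gripper opens to 85 mm and grips with 20 to 120 N. Pads are 22 mm wide; open, the fingers measure 114 mm over their backs; the gripper's body (76 mm by 85 mm) begins 54 mm behind the grasp point. The pads swing forward as they close: fully open they stand 13 mm farther back than shut.
Start: joints at [1.128, 0.477, 0.022, 1.555, -0.011, 1.109, -0.083], TCP at [0.222, -0.638, 0.239] pointing down, gripper open.
Joint ranges: [-2.96, 2.96], [-0.34, 2.1], [-1.41, 1.46], [0.24, 2.44], [-1.37, 4.51], [0.17, 1.92], [-2.96, 2.96]. Speed limits (rad/s): [2.39, 2.39, 3.14, 3.14, 3.14, 3.14, 3.14].

## Interface

Orientations are given as a rotation vector (axis times angle).
In Python, from bench import r, optics gives the robot as it stands.
- The arm moves only by the shell command python3 -m creep 'ROWS' [FORCE]. ROWS is a JSON object whose one key "rows" holds a list of rows, each a list of 7 numbers: the shift along the tool's x, y, z in units of 25 mm (1.0 is 25 mm), then the turn, a rotation vector about the tool's x, y, z in units of 8 degrees (1.0 is 8 degrees), then the finger opening in mm, from 0 to 85.4. A call has 1 to 10 rows; each row is the pose to reach, as a shift and turn from the pose commanded when the call began, along the tool's axes at that moment; what a row does not reach only later rows make up. A row lasts 1/8 s, in which the tool goes at most 62.5 mm and 10.7 degrees, less where a joint would pass 70% of its speed; a pose out of reach is approached as far as the arm can. A call with a gripper value outside its range is refused whole. The fingers move at their own pace and stop on an object; FORCE is the grip in N (left out, the last holds). Time passes only in rows, so rows that repeat a pose let the fingers close. It gives the time, the measured TCP pose, the force, the opening and the grip force at its end, in the units of the state.
- r.get_obs(): the state, without advancing time (a new reading comes with each control period).
- optics.grab_frame(name): name is "scene" or "side" or "wrist"; returns a dict with "color" (384x512x3 uint8, blue, green, red), "K" (3x3 intrinsics, pixels), "dist_coeffs" ([k1, k2, p1, p2, k3] as OpenCV has them; the pictures are not rectified), "R" (3x3) and "t" (3): a world point X has camera coordinates R X + t. Camera axes: x right, y down, z forward; pixel columns grow to the right and rows downward; lengths in m; the calibration is good to about 2 mm. A picture is of the moment at which its call begins. There is no depth.
- r.hand_in(): hands the job in; it is judged then, once.
The state is a dict: "clock": time; "joints": joint angles; "qvel": joint speeds; "tau": joint torques, N m; "tcp_pos": TCP position; "orientation": TCP orientation; "contact_force": force on the tool from outside, world axes, zero at the start; "moment": the same for the moment, N m; "grip_width": finger opening in m; "gripper_force": force on a finger pad.
Only numpy, scipy, OpenCV 4.12 (cv2) and the standard library are available. Lean on these libraries where they do the work, as an engineer would, in place of code of your own. Each camera call takes 0.05 s, during which the arm holds its last target. There are 200 camera calls.

## Task

Set the hand coffee mill for a fine grind: lift the crank off its shaft and lay it on the wooden board, then turn the black thumb knob of the grind adjuster clockwise until the burrs touch and it stops dead, and back it off anticlockwise a quarter turn from that stop. With the crank off nothing locks the adjuster, so finish still gripping the knob at that setting; leave the white-lidded jar and the white mug where they stand.

Things in the scene. Friction and masses are not known exactly. Their poses are not given: they have to be found in the camera images.
- mill: Hand coffee mill, 112 mm across its black suction foot, fixed to the worktop. Origin: centre of the foot's underside, z up along the shaft. Glass jar, knurled collar, dark wooden sleeve, then an open aluminium hopper 83 mm across, rim at z = 132 mm with ticks every 15 degrees. Above it the adjuster, z = 134 to 168 mm, and through that the round shaft end, 14 mm across, up to z = 186 mm.
- adjuster (a joint): Grind adjuster, turning about the mill's axis; stiff enough (about 0.07 N m) to stay where it is left, so it can be regripped. Rad: 0 at the hard stop where the burrs touch, growing as it is turned anticlockwise seen from above (backed off), up to 5.6. Starts 1.0 to 2.4 rad off the stop.
- adjuster_grip (a point): Centre of the adjuster's black thumb piece, on the mill's axis, 155 mm above the worktop: a block with rounded ends, 50 mm long along this frame's x, 26 mm between its flat sides (y), 26 mm tall (z = 142 to 168 mm), gripped on the flats from above. Below it a brass skirt 48 mm across, top at z = 142 mm. A red line and a red pointer mark its +x end. The frame turns with it.
- crank: Loose steel crank, 0.14 to 0.22 kg, at first on the shaft end, resting on the adjuster at z = 168 mm. Origin: centre of its hub's underside, z up. Hub: block 36 (x) by 26 (y) by 26 mm tall, brass cap 4 mm higher; the shaft stands 18 mm deep in its 16.5 mm socket: lift straight up 25 mm or more. Grip it from above on the flat sides (y). Balanced near the hub: it stands on the hub when laid down.
- crank_knob (a point): Centre of the crank's dark wooden knob, 29 mm across: 106 mm from the hub along the crank's +x, 45 mm above the hub's underside, top at 60 mm. A flat arm 13 mm wide, level with the hub's top, joins it to the hub.
- board: Light wooden board, fixed flat on the worktop to the left of the mill, 240 mm (x) by 150 mm (y), top face 15 mm above the worktop. Origin: centre of its underside.
- jar_coffee: Squat jar with a white lid, 62 mm across and 99 mm tall, standing loose behind the mill. Origin: centre of its underside.
- mug: White mug with a red inside, 89 mm across, 120 mm with its handle, 98 mm tall, standing loose behind the mill. Origin: at its underside.
There are look-alikes about, which are no part of the job. There is more than one size of the crank; the job needs the larger.

How it is judged:
On the way, in this order (a step that is already met when the one before it is completed fails the run):
1. the crank lies on the board, let go and at rest (x of crank in the frame of board between -0.115 and 0.115 m and y of crank in the frame of board between -0.07 and 0.07 m and height (world z) of crank between 0.005 and 0.04 m and contact force between crank and board above 0.3 N and contact force between the fingers and crank below 0.1 N and linear speed of crank below 0.03 m/s), for 0.3 s.
2. the adjuster is turned clockwise onto its stop (within 0.05 rad) (value of joint adjuster below 0.05 rad), for 0.2 s.
At the end, for the whole second after the job is handed in: The adjuster stands a quarter turn (1.57 rad, within 0.25 rad or 14 degrees) off its stop, still, with the fingers gripping it with more than 3 N; the crank lies at rest on the board (its hub's centre over the board), not touched by the fingers (all of step 1 and value of joint adjuster between 1.32 and 1.82 rad and velocity of joint adjuster between -0.05 and 0.05 rad/s and contact force between the fingers and adjuster above 3 N); the arm keeps its last pose, push and grip.
It fails at once if the white-lidded jar is shifted more than 25 mm (distance of jar_coffee from where it was at the start of the episode above 0.025 m).
It fails at once if the mug is shifted more than 25 mm (distance of mug from where it was at the start of the episode above 0.025 m).
It fails at once if the crank is dropped (falls free at more than 0.9 m/s) (linear speed of crank above 0.9 m/s and contact force between the fingers and crank below 0.1 N).
It also fails if it takes over 54 s, if anything falls off the work surface, if the arm or the gripper's body presses on something with over 40 N, if the wrist force passes 120 N, or if a joint passes its speed limit or range.

## Working session

There is one attempt and no reset: what is moved stays moved. The work goes in short steps, Python scripts to look and compute and a shell command to move; the robot and the scene stay as the last step left them, time stands still between calls to the robot, and variables do not carry over. Pictures are saved under pics/ and viewed, at most 10 in all, crops included, and the job is handed in when it is done.

```bash
ls; mkdir -p pics; cat > h.py <<'E'
import numpy as np, cv2
from scipy.spatial.transform import Rotation as R
def ray(f,uv):
    p=cv2.undistortPoints(np.array([[uv]],float),f["K"],np.array(f["dist_coeffs"]))[0,0]
    d=f["R"].T@np.array([p[0],p[1],1]); c=-f["R"].T@f["t"]; return c,d/np.linalg.norm(d)
def atz(f,uv,z):
    c,d=ray(f,uv); return c+d*(z-c[2])/d[2]
def proj(f,X):
    return cv2.projectPoints(np.array(X,float).reshape(-1,3),cv2.Rodrigues(f["R"])[0],f["t"],f["K"],np.array(f["dist_coeffs"]))[0][:,0]
def tri(fs,uvs):
    A=0;b=0
    for f,u in zip(fs,uvs):
        c,d=ray(f,u);P=np.eye(3)-np.outer(d,d);A=A+P;b=b+P@c
    return np.linalg.solve(A,b)
E
cat > look.py <<'E'
import sys,pickle,cv2
from bench import r,optics
F={}
for n in sys.argv[2:]:
    f=optics.grab_frame(n);F[n]=f;cv2.imwrite(f"pics/{sys.argv[1]}_{n}.png",f["color"])
pickle.dump(F,open(f"{sys.argv[1]}.pkl","wb"))
E
python3 look.py a scene side wrist; python3 -c "
import cv2,numpy as np
a=cv2.imread('pics/a_scene.png');b=cv2.imread('pics/a_side.png')
cv2.imwrite('pics/a_both.png',cv2.resize(a,(800,600),interpolation=cv2.INTER_CUBIC));cv2.imwrite('pics/a_s2.png',cv2.resize(b,(800,600),interpolation=cv2.INTER_CUBIC))
from bench import r
print(r.tcp_to_tips,r.get_obs())"
```

```text
pics
0.008 {'clock': 0.15, 'joints': array([ 1.12787797,  0.4776363 ,  0.02233446,  1.55621064, -0.01147614,
        1.10928978, -0.08312711]), 'qvel': array([-0.00053984, -0.00104736,  0.0012895 , -0.00403213,  0.00101827,
        0.00218998,  0.00041488]), 'tau': array([ 3.41515777e-03, -5.96922719e+01,  1.61070630e+00, -2.81491953e+01,
        1.27382367e-02,  6.48802394e-03,  3.89869717e-05]), 'tcp_pos': array([ 0.22165511, -0.63710331,  0.23853712]), 'orientation': array([-3.09631615e+00, -5.23268649e-01,  5.47862224e-04]), 'contact_force': array([-0.56472709, -0.41343315,  0.67494067]), 'moment': array([-0.00743366, -0.02057172,  0.01358328]), 'gripper_force': 0.0, 'grip_width': 0.0854724741151304}
```

View pics/a_both.png

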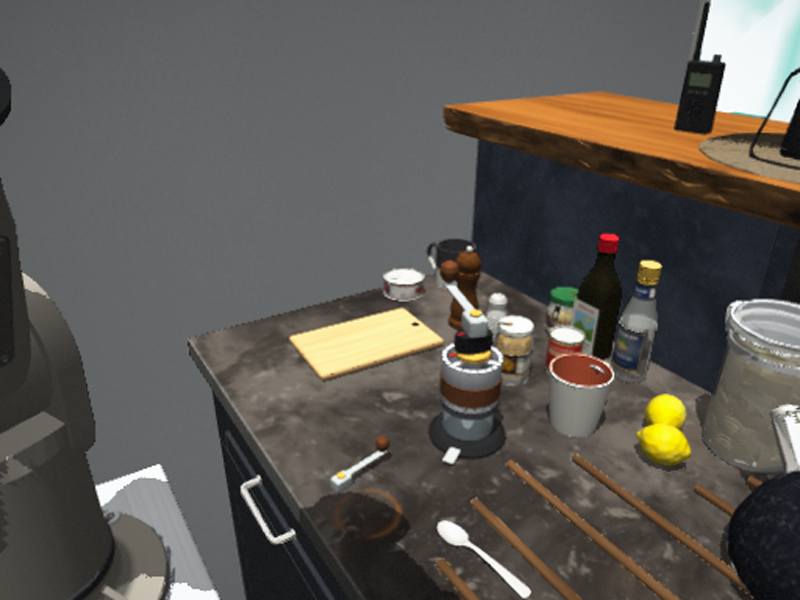

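View pics/a_s2.png

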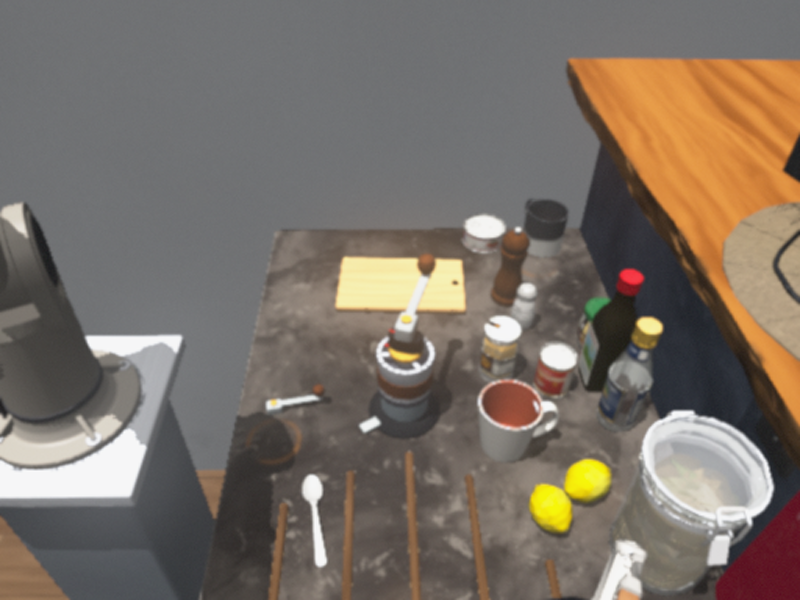

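The large crank sits on the mill: hub at about (475,322) scene and (406,322) side, knob at (450,270) and (427,264). What could be taken for it is the small crank lying on the worktop, at (360,462) scene and (295,400) side. The pepper mill's head, (468,262) scene, could be taken for the crank knob. I choose the crank on the mill and check it in a close crop.

```bash
python3 -c "
import cv2,numpy as np
a=cv2.imread('pics/a_scene.png')[150:300,255:355];b=cv2.imread('pics/a_side.png')[150:300,210:310]
c=np.hstack([a,b]);cv2.imwrite('pics/a_crop.png',cv2.resize(c,None,fx=4,fy=4,interpolation=cv2.INTER_CUBIC))"
```

```text
(no output)
```

View pics/a_crop.png

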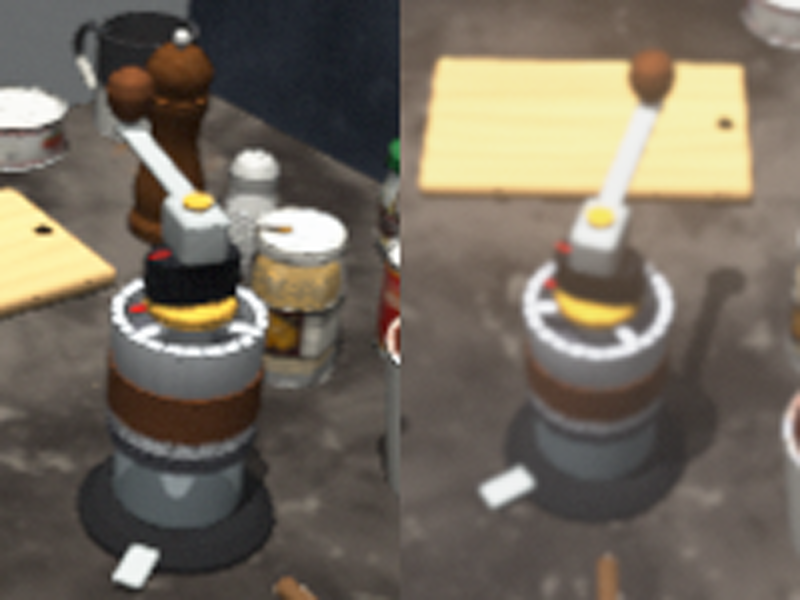

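```bash
cat > m.py <<'E'
import pickle,numpy as np
from h import *
F=pickle.load(open('a.pkl','rb'));S,D=F['scene'],F['side']
def cs(u,v):return (255+u/4,150+v/4)
def cd(u,v):return (210+(u-400)/4,150+v/4)
for n,a,b,z in [('cap',cs(198,201),cd(600,216),.198),('knob',cs(131,94),cd(652,76),.213),('rim',cs(189,316),cd(598,308),.132),
  ('redline',cs(160,254),cd(563,247),.168),('redptr',cs(138,309),cd(548,285),.138)]:
    print(n,tri([S,D],[a,b]).round(4),atz(S,a,z).round(4),atz(D,b,z).round(4))
for c in [(437,58),(745,64),(752,197),(418,190)]: print('board',atz(D,cd(*c),.015).round(4))
for c in [(290,342),(402,309),(443,345),(323,377)]: print('boardS',atz(S,np.array(c)*.64,.015).round(4))
k=.64
print('jar lid',tri([S,D],[np.array((516,325))*k,np.array((502,330))*k]).round(3))
print('mug rim',tri([S,D],[np.array((581,371))*k,np.array((510,407))*k]).round(3))
print('pepper top',tri([S,D],[np.array((469,252))*k,np.array((516,232))*k]).round(3))
E
python3 m.py
```

```text
cap [ 0.539  -0.0166  0.1971] [ 0.538  -0.0175  0.198 ] [ 0.539  -0.0179  0.198 ]
knob [0.5725 0.0848 0.211 ] [0.5699 0.0817 0.213 ] [0.5723 0.0819 0.213 ]
rim [ 0.5389 -0.0172  0.1281] [ 0.5352 -0.0202  0.132 ] [ 0.5389 -0.0225  0.132 ]
redline [ 0.5195 -0.0125  0.1702] [ 0.5221 -0.0092  0.168 ] [ 0.5196 -0.0105  0.168 ]
redptr [ 0.5111 -0.0081  0.1371] [ 0.5106 -0.008   0.138 ] [ 0.5113 -0.0101  0.138 ]
board [0.4293 0.3564 0.015 ]
board [0.6694 0.3447 0.015 ]
board [0.658  0.1923 0.015 ]
board [0.4217 0.2039 0.015 ]
boardS [0.4215 0.3383 0.015 ]
boardS [0.6602 0.3404 0.015 ]
boardS [0.6452 0.1851 0.015 ]
boardS [0.4205 0.2068 0.015 ]
jar lid [0.693 0.06  0.098]
mug rim [ 0.682 -0.088  0.095]
pepper top [0.74  0.244 0.152]
```

Scene and side agree on the mill axis at about (0.539,-0.018). The crank is the large one, because hub to knob measures 105 mm at 71 deg. The adjuster's pointer stands at about 160 deg, and the board centre is about (0.542,0.271).

```bash
cat > go.py <<'E'
import sys,numpy as np
from scipy.spatial.transform import Rotation as R
from bench import r
o=r.get_obs();Rc=R.from_rotvec(o['orientation']);m=Rc.as_matrix()
print('t',round(o['clock'],2),'p',o['tcp_pos'].round(4),'yaw x',np.degrees(np.arctan2(m[1,0],m[0,0])).round(1),'z',m[:,2].round(3),'q',o['joints'].round(2),'F',o['contact_force'].round(1),'M',o['moment'].round(2),'g',o['grip_width'].round(4),round(o['gripper_force'],1))
for a in sys.argv[1:]:
    x,y,z,w=map(float,a.split(','));w=np.radians(w);c,s=np.cos(w),np.sin(w)
    T=np.array([[c,s,0],[s,-c,0],[0,0,-1]])
    print(a,(m.T@(np.array([x,y,z])-o['tcp_pos'])/.025).round(2),(np.degrees(R.from_matrix(m.T@T).as_rotvec())/8).round(2))
E
python3 go.py .222,-.637,.32,19.2 .5385,-.018,.32,71
```

```text
Traceback (most recent call last):
  File "go.py", line 5, in <module>
    print('t',round(o['clock'],2),'p',o['tcp_pos'].round(4),'yaw x',np.degrees(np.arctan2(m[1,0],m[0,0])).round(1),'z',m[:,2].round(3),'q',o['joints'].round(2),'F',o['contact_force'].round(1),'M',o['moment'].round(2),'g',o['grip_width'].round(4),round(o['gripper_force'],1))
                                                                                                                                                                                                                             ^^^^^^^^^^^^^^^^^^^^^
AttributeError: 'float' object has no attribute 'round'
```

```bash
sed -i "s/o\['grip_width'\].round(4)/round(o['grip_width'],4)/" go.py
python3 go.py .222,-.637,.32,19.2 .5385,-.018,.32,71
```

```text
t 0.15 p [ 0.2217 -0.6371  0.2385] yaw x 19.2 z [-0.001  0.001 -1.   ] q [ 1.13  0.48  0.02  1.56 -0.01  1.11 -0.08] F [-0.6 -0.4  0.7] M [-0.01 -0.02  0.01] g 0.0855 0.0
.222,-.637,.32,19.2 [ 0.01 -0.   -3.26] [-0.01  0.   -0.  ]
.5385,-.018,.32,71 [ 20.11 -19.23  -3.23] [-0.01 -0.   -6.48]
```

```bash
python3 -m creep '{"rows":[[0,0,-3.2,0,0,0,85],[0,0,-3.2,0,0,0,85],[2,-2,-3.2,0,0,-0.6,85],[4,-4,-3.2,0,0,-1.3,85],[6,-6,-3.2,0,0,-2,85],[8,-8,-3.2,0,0,-2.7,85],[10,-9.8,-3.2,0,0,-3.3,85],[12,-11.6,-3.2,0,0,-4,85],[14,-13.4,-3.2,0,0,-4.6,85],[16,-15.3,-3.2,0,0,-5.2,85]]}' 40; python3 go.py .5385,-.018,.26,71
```

```text
clock: 1.4
tcp_pos: [0.4493, -0.1904, 0.3192]
orientation: [2.708, 1.593, -0.0]
contact_force: [0.8, -0.8, -0.6]
grip_width: 0.085
gripper_force: 0.0
t 1.4 p [ 0.4493 -0.1904  0.3192] yaw x 60.9 z [ 0. -0. -1.] q [ 0.62  0.12 -0.38  1.87  0.05  1.17 -0.28] F [ 0.8 -0.8 -0.6] M [-0.04 -0.07  0.05] g 0.085 0.0
.5385,-.018,.26,71 [ 7.76 -0.23  2.37] [ 0.    0.   -1.26]
```

```bash
python3 -m creep '{"rows":[[0,0,0,0,0,0,85],[0,0,0,0,0,0,85]]}'; python3 go.py .5385,-.018,.26,71
```

```text
clock: 1.65
tcp_pos: [0.4484, -0.1927, 0.319]
orientation: [-2.71, -1.589, 0.001]
contact_force: [-0.3, -0.2, 0.6]
grip_width: 0.085
gripper_force: 0.0
t 1.65 p [ 0.4484 -0.1927  0.319 ] yaw x 60.8 z [-0.001 -0.    -1.   ] q [ 0.63  0.12 -0.38  1.87  0.05  1.17 -0.28] F [-0.3 -0.2  0.6] M [-0.01  0.02 -0.02] g 0.085 0.0
.5385,-.018,.26,71 [ 7.86 -0.27  2.35] [-0.    0.   -1.28]
```

```bash
python3 -m creep '{"rows":[[2,-0.1,0,0,0,-0.3,85],[4,-0.1,0,0,0,-0.6,85],[6,-0.2,0,0,0,-1,85],[7.86,-0.27,0,0,0,-1.28,85],[7.86,-0.27,1,0,0,-1.28,85],[7.86,-0.27,1,0,0,-1.28,85]]}'; python3 look.py b wrist scene side; python3 go.py .5385,-.018,.18,71; python3 -c "
import pickle,cv2,numpy as np
from h import *
F=pickle.load(open('b.pkl','rb'));f=F['wrist']
print(proj(f,[[.5387,-.0177,.198],[.572,.082,.228]]))
a=cv2.resize(f['color'],(640,480))
cv2.imwrite('pics/b_w.png',a)"
```

```text
clock: 2.4
tcp_pos: [0.5376, -0.0195, 0.2923]
orientation: [-2.558, -1.82, 0.006]
contact_force: [0.2, -0.4, 0.1]
grip_width: 0.0847
gripper_force: 0.0
t 2.55 p [ 0.539  -0.0192  0.2949] yaw x 70.8 z [ 0.    -0.001 -1.   ] q [ 0.37  0.25 -0.53  1.78  0.14  1.15 -0.54] F [ 0.4  0.5 -0.7] M [-0.01 -0.02  0.03] g 0.085 0.0
.5385,-.018,.18,71 [ 0.04 -0.04  4.6 ] [ 0.    0.   -0.02]
[[253.19559787 193.72762306]
 [251.41062578  54.43306407]]
```

View pics/b_w.png

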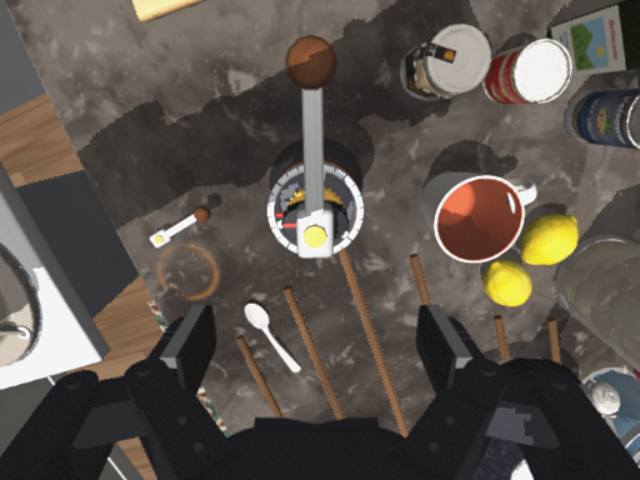

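The crank hub lies between the jaws: its cap is at (316,237) and its knob at (312,63), so the arm is aligned with the jaws within about 1 deg. The cap falls within 4 px of the prediction.

```bash
python3 -m creep '{"rows":[[0.05,-0.03,1.5,0,0,0,85],[0.08,-0.04,3,0,0,0,70],[0.1,-0.04,4.2,0,0,0,60],[0.1,-0.04,4.6,0,0,0,50],[0.1,-0.04,4.6,0,0,0,10],[0.1,-0.04,4.6,0,0,0,10],[0.1,-0.04,4.6,0,0,0,10],[0.1,-0.04,4.6,0,0,0,10]]}' 50; python3 go.py
```

```text
clock: 3.55
tcp_pos: [0.5393, -0.0149, 0.1806]
orientation: [2.556, 1.824, 0.002]
contact_force: [-2.8, -0.9, 6.3]
grip_width: 0.0249
gripper_force: 52.0
t 3.55 p [ 0.5393 -0.0149  0.1806] yaw x 71.0 z [ 0.002 -0.001 -1.   ] q [ 0.33  0.37 -0.51  1.91  0.22  0.92 -0.62] F [-2.8 -0.9  6.3] M [-0.1   0.58  0.06] g 0.0249 52.0
```

```bash
python3 -m creep '{"rows":[[0,0,-0.4,0,0,0,10],[0,0,-0.8,0,0,0,10],[0,0,-1.3,0,0,0,10],[0,0,-2,0,0,0,10],[0,0,-2.7,0,0,0,10],[0,0,-2.7,0,0,0,10]]}'; python3 go.py .552,.245,.248,71; python3 look.py c scene side;python3 -c "
import cv2,numpy as np
a=cv2.imread('pics/c_scene.png')[100:300,235:395];b=cv2.imread('pics/c_side.png')[100:300,190:350]
c=np.hstack([a,b]);cv2.imwrite('pics/c_crop.png',cv2.resize(c,None,fx=2.5,fy=2.5,interpolation=cv2.INTER_CUBIC))"
```

```text
clock: 4.3
tcp_pos: [0.5399, -0.0146, 0.2488]
orientation: [2.556, 1.823, 0.005]
contact_force: [0.4, -0.8, -1.7]
grip_width: 0.0246
gripper_force: 51.1
t 4.3 p [ 0.5399 -0.0146  0.2488] yaw x 71.0 z [ 0.004 -0.    -1.   ] q [ 0.35  0.29 -0.53  1.84  0.17  1.05 -0.57] F [ 0.4 -0.8 -1.7] M [-0.06 -0.01 -0.03] g 0.0246 51.1
.552,.245,.248,71 [ 9.98 -2.92  0.03] [ 0.03 -0.01  0.  ]
```

View pics/c_crop.png

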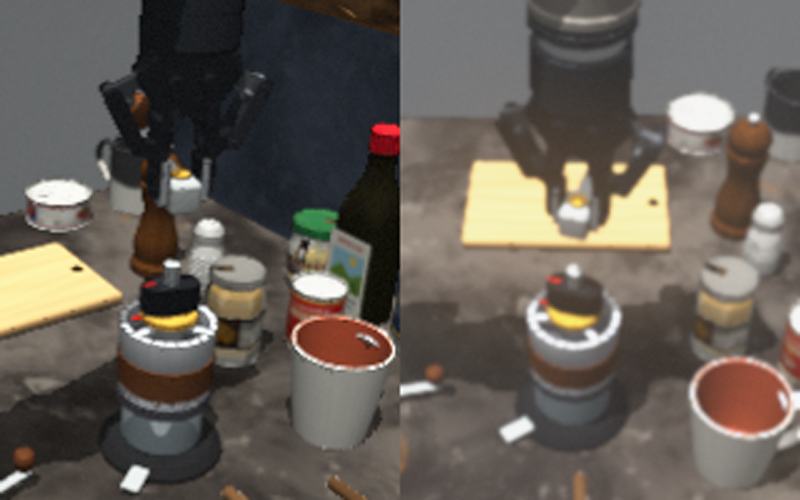

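The crank is off and held, and the shaft end is bare: scene crop (172,265), side crop (573,268). Next, over to the board.

```bash
python3 -m creep '{"rows":[[1.2,-0.35,0,0,0,0,10],[2.7,-0.8,0,0,0,0,10],[4.3,-1.25,0,0,0,0,10],[6,-1.75,0,0,0,0,10],[7.7,-2.25,0,0,0,0,10],[9.2,-2.7,0,0,0,0,10],[10,-2.92,0,0,0,0,10],[10,-2.92,0,0,0,0,10]]}'; python3 go.py .552,.245,.06,71 .552,.245,.0285,71; python3 -c "
import pickle
from h import *
F=pickle.load(open('c.pkl','rb'));S,D=F['scene'],F['side']
k=lambda u,v:(235+u/2.5,100+v/2.5)
d=lambda u,v:(190+(u-400)/2.5,100+v/2.5)
for a,b,z in [((172,265),(573,268),.186),((142,283),(552,281),.168),((125,311),(540,306),.138)]:
  print(atz(S,k(*a),z),atz(D,d(*b),z),tri([S,D],[k(*a),d(*b)]))"
```

```text
clock: 5.4
tcp_pos: [0.5505, 0.2464, 0.2462]
orientation: [-2.555, -1.827, 0.002]
contact_force: [0.5, 0.1, -2.1]
grip_width: 0.025
gripper_force: 51.1
t 5.4 p [0.5505 0.2464 0.2462] yaw x 71.2 z [-0.001 -0.    -1.   ] q [-0.07  0.42 -0.6   1.69  0.26  1.11 -1.07] F [ 0.5  0.1 -2.1] M [-0.08 -0.01  0.05] g 0.025 51.1
.552,.245,.06,71 [-0.03  0.08  7.45] [-0.01  0.    0.02]
.552,.245,.0285,71 [-0.03  0.08  8.71] [-0.01  0.    0.02]
[ 0.53594964 -0.01894309  0.186     ] [ 0.5375648  -0.01517975  0.186     ] [ 0.53781377 -0.01578588  0.18507633]
[ 0.51725447 -0.00470882  0.168     ] [ 0.51964772 -0.01249445  0.168     ] [ 0.51909126 -0.00532897  0.16494829]
[0.50959592 0.00626888 0.138     ] [ 0.50902063 -0.01359637  0.138     ] [ 0.50741756 -0.00339385  0.13704944]
```

```bash
python3 -m creep '{"rows":[[0,0.05,1.5,0,0,0,10],[0,0.05,3.3,0,0,0,10],[0,0.05,5,0,0,0,10],[0,0.05,6.6,0,0,0,10],[0,0.05,7.6,0,0,0,10],[0,0.05,8.2,0,0,0,10],[0,0.05,8.55,0,0,0,10],[0,0.05,8.65,0,0,0,10],[0,0.05,8.65,0,0,0,10]]}'; python3 go.py .552,.245,.0275,71
```

```text
clock: 6.52
tcp_pos: [0.5527, 0.2452, 0.0312]
orientation: [2.557, 1.825, 0.002]
contact_force: [0.0, 1.1, -1.4]
grip_width: 0.025
gripper_force: 51.1
t 6.53 p [0.5527 0.2452 0.0312] yaw x 71.0 z [ 0.001  0.    -1.   ] q [-0.16  0.67 -0.49  1.84  0.45  0.73 -1.23] F [ 0.   1.1 -1.4] M [-0.01  0.05 -0.04] g 0.025 51.1
.552,.245,.0275,71 [-0.02 -0.03  0.15] [ 0.01 -0.    0.  ]
```

```bash
python3 -m creep '{"rows":[[0,0,0.08,0,0,0,10],[0,0,0.15,0,0,0,10],[0,0,0.18,0,0,0,10],[0,0,0.18,0,0,0,10]]}'; python3 go.py
```

```text
clock: 7.02
tcp_pos: [0.5526, 0.2452, 0.0276]
orientation: [2.556, 1.824, 0.001]
contact_force: [-3.8, -3.2, 11.3]
grip_width: 0.0249
gripper_force: 52.8
t 7.03 p [0.5526 0.2452 0.0276] yaw x 71.0 z [ 0.001 -0.    -1.   ] q [-0.16  0.68 -0.48  1.85  0.46  0.73 -1.23] F [-3.8 -3.2 11.3] M [-0.49  0.76 -0.02] g 0.0249 52.8
```

```bash
python3 -m creep '{"rows":[[0,0,-0.05,0,0,0,30],[0,0,-0.05,0,0,0,50],[0,0,-0.05,0,0,0,60],[0,0,-0.05,0,0,0,60],[0,0,-1,0,0,0,60],[0,0,-3,0,0,0,60],[0,0,-5,0,0,0,60],[0,0,-7,0,0,0,70],[0,0,-8,0,0,0,85]]}'; python3 look.py d side scene wrist; python3 go.py .538,-.0165,.235,71;python3 -c "
import cv2,numpy as np
a=cv2.imread('pics/d_scene.png')[150:300,175:335];b=cv2.imread('pics/d_side.png')[130:280,190:350]
c=np.hstack([a,b]);cv2.imwrite('pics/d_crop.png',cv2.resize(c,None,fx=2.5,fy=2.5,interpolation=cv2.INTER_CUBIC))"
```

```text
clock: 8.15
tcp_pos: [0.5531, 0.2457, 0.2292]
orientation: [2.557, 1.824, 0.006]
contact_force: [0.7, -0.1, -0.3]
grip_width: 0.0844
gripper_force: 0.0
t 8.3 p [0.5528 0.2454 0.2271] yaw x 71.0 z [ 0.002  0.001 -1.   ] q [-0.07  0.44 -0.6   1.71  0.28  1.07 -1.09] F [-0.1  0.2 -0.8] M [ 0.03 -0.02  0.03] g 0.0853 0.0
.538,-.0165,.235,71 [-10.1    2.85  -0.33] [ 0.01 -0.01  0.  ]
```

View pics/d_crop.png

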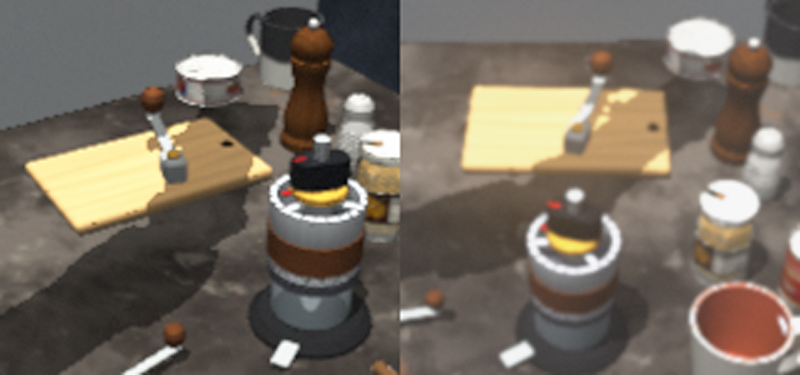

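The crank stands free on the board: scene crop (172,165), side crop (578,135). Next I return above the mill and turn to yaw 160 to match the adjuster.

```bash
python3 -m creep '{"rows":[[-1.5,0.4,-1,0,0,-1,85],[-3,0.85,-1.5,0,0,-2.2,85],[-4.6,1.3,-2,0,0,-3.4,85],[-6.2,1.75,-2,0,0,-4.6,85],[-7.8,2.2,-2,0,0,-5.8,85],[-9.3,2.6,-2,0,0,-7,85],[-10.1,2.85,-2,0,0,-8.2,85],[-10.1,2.85,-2,0,0,-9.4,85],[-10.1,2.85,-2,0,0,-10.6,85],[-10.1,2.85,-2,0,0,-11.1,85]]}'; python3 -m creep '{"rows":[[0,0,0,0,0,0,85],[0,0,0,0,0,0,85]]}';  python3 go.py .538,-.0165,.235,160; python3 look.py e wrist; python3 -c "
import pickle,cv2,numpy as np
from h import *
f=pickle.load(open('e.pkl','rb'))['wrist']
print(proj(f,[[.538,-.0165,.186],[.538,-.0165,.168],[.538-.0235,-.0165+.00855,.168],[.538,-.0165,.132]]))
u,v=proj(f,[[.538,-.0165,.168]])[0].astype(int);x0=max(u-60,0);y0=max(v-50,0);print(x0,y0)
cv2.imwrite('pics/e_w.png',cv2.resize(f['color'][y0:y0+100,x0:x0+120],None,fx=5,fy=5,interpolation=cv2.INTER_CUBIC))"
```

```text
clock: 9.55
tcp_pos: [0.5366, -0.0173, 0.2741]
orientation: [-0.545, -3.091, -0.0]
contact_force: [0.5, 0.1, 0.5]
grip_width: 0.0846
gripper_force: 0.0
clock: 9.8
tcp_pos: [0.5371, -0.017, 0.2751]
orientation: [-0.552, -3.091, 0.0]
contact_force: [-0.1, -0.5, -0.6]
grip_width: 0.0852
gripper_force: 0.0
t 9.8 p [ 0.5371 -0.017   0.2751] yaw x 159.7 z [-0.001  0.    -1.   ] q [ 0.61  0.33 -0.85  1.8   0.27  1.14  0.89] F [-0.1 -0.5 -0.6] M [-0.04 -0.01 -0.04] g 0.0852 0.0
.538,-.0165,.235,160 [-0.03  0.03  1.61] [-0.   -0.01 -0.03]
[[251.75242142 197.55576314]
 [251.81587665 190.54215528]
 [251.67740682 163.0888925 ]
 [251.92040356 179.00144473]]
191 140
```

View pics/e_w.png

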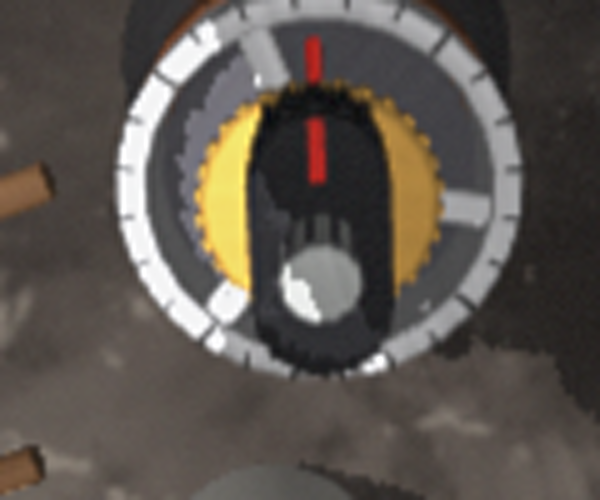

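The block points straight up the picture, with its red line at (317,150), pointer at (314,55) and shaft top at (322,283). It is aligned within about 2 deg, but the axis is about 3 px off to the right.

```bash
python3 -c "
import pickle
from h import *
f=pickle.load(open('e.pkl','rb'))['wrist']
c=lambda u,v:(191+u/5,140+v/5)
print('axis',atz(f,c(322,283),.186));p=atz(f,c(317,120),.168);q=atz(f,c(318,183),.168);print(p,q,np.degrees(np.arctan2(*(p-q)[1::-1])))
print('rim',atz(f,c(319,187),.132)); print('ptr',atz(f,c(314,55),.138))
print('flats',atz(f,c(250,190),.168),atz(f,c(390,190),.168))"; python3 go.py .5385,-.0145,.156,160
```

```text
axis [ 0.53825256 -0.01337067  0.186     ]
[ 0.51606756 -0.00602463  0.168     ] [ 0.52674751 -0.00974789  0.168     ] 160.78034285603337
rim [ 0.53742436 -0.01319753  0.132     ]
ptr [ 0.51073848 -0.00450422  0.138     ]
flats [ 0.5238261  -0.02137312  0.168     ] [0.53230551 0.00166076 0.168     ]
t 9.85 p [ 0.5372 -0.0169  0.2754] yaw x 159.8 z [-0.001  0.    -1.   ] q [ 0.61  0.33 -0.85  1.8   0.27  1.14  0.89] F [-0.3  0.2  0. ] M [ 0.02 -0.07  0.01] g 0.0849 0.0
.5385,-.0145,.156,160 [-0.02  0.11  4.78] [-0.   -0.01 -0.03]
```

```bash
python3 -m creep '{"rows":[[-0.02,0.11,1.5,0,0,0,85],[-0.02,0.11,3,0,0,0,70],[-0.02,0.11,4.2,0,0,0,60],[-0.02,0.11,4.75,0,0,0,60],[-0.02,0.11,4.75,0,0,0,60]]}' 30; python3 go.py;  python3 -m creep '{"rows":[[0,0,0,0,0,0,40],[0,0,0,0,0,0,10],[0,0,0,0,0,0,10],[0,0,0,0,0,0,10]]}' ; python3 go.py .538,-.0145,.156,160
```

```text
clock: 10.48
tcp_pos: [0.5386, -0.0144, 0.1569]
orientation: [-0.55, -3.092, 0.0]
contact_force: [-0.6, -0.3, -0.3]
grip_width: 0.0598
gripper_force: 0.0
t 10.47 p [ 0.5386 -0.0144  0.1569] yaw x 159.8 z [-0.001  0.    -1.   ] q [ 0.53  0.47 -0.78  1.92  0.41  0.92  0.77] F [-0.6 -0.3 -0.3] M [-0.01 -0.01 -0.01] g 0.0598 0.0
clock: 10.98
tcp_pos: [0.5393, -0.0156, 0.1588]
orientation: [0.552, 3.091, -0.003]
contact_force: [-2.2, -1.7, 6.5]
grip_width: 0.0254
gripper_force: 29.4
t 10.97 p [ 0.5393 -0.0156  0.1588] yaw x 159.8 z [ 0.001 -0.002 -1.   ] q [ 0.53  0.46 -0.78  1.92  0.41  0.93  0.77] F [-2.2 -1.7  6.5] M [-0.58  0.62  0.08] g 0.0254 29.4
.538,-.0145,.156,160 [0.06 0.02 0.11] [-0.01  0.01 -0.03]
```

```bash
python3 -m creep '{"rows":[[0,0,-0.12,0,0,0,10],[0,0,-0.12,0,0,0.6,10],[0,0,-0.12,0,0,1.4,10],[0,0,-0.12,0,0,2.3,10],[0,0,-0.12,0,0,3.2,10],[0,0,-0.12,0,0,4.1,10],[0,0,-0.12,0,0,5,10],[0,0,-0.12,0,0,6,10],[0,0,-0.12,0,0,6,10]]}'; python3 go.py .538,-.0145,.158,160
```

```text
clock: 12.1
tcp_pos: [0.5383, -0.0163, 0.1591]
orientation: [-1.764, -2.599, 0.003]
contact_force: [3.2, -4.5, -15.5]
grip_width: 0.0249
gripper_force: 33.7
t 12.1 p [ 0.5383 -0.0163  0.1591] yaw x 111.7 z [-0.001 -0.001 -1.   ] q [ 0.39  0.41 -0.6   1.93  0.3   0.89  0.02] F [  3.2  -4.5 -15.5] M [-0.76 -1.01 -0.11] g 0.0249 33.7
.538,-.0145,.158,160 [0.07 0.01 0.04] [-0.01  0.   -6.04]
```

```bash
python3 -m creep '{"rows":[[0,0,0.07,0,0,0.4,10],[0,0,0.07,0,0,1,10],[0,0,0.07,0,0,1,10]]}' >/dev/null; python3 go.py; python3 -m creep '{"rows":[[0,0,0,0,0,0.5,10],[0,0,0,0,0,1,10],[0,0,0,0,0,1,10]]}'>/dev/null; python3 go.py;  python3 -m creep '{"rows":[[0,0,0,0,0,0.5,10],[0,0,0,0,0,1,10],[0,0,0,0,0,1,10]]}'>/dev/null; python3 go.py
```

```text
t 12.47 p [ 0.5383 -0.0163  0.1589] yaw x 103.7 z [-0.001 -0.002 -1.   ] q [ 0.37  0.41 -0.57  1.93  0.28  0.89 -0.1 ] F [-2.9 -5.3  1. ] M [-1.02  0.44 -0.11] g 0.0255 35.7
t 12.85 p [ 0.5381 -0.0164  0.1589] yaw x 95.7 z [-0.001 -0.003 -1.   ] q [ 0.35  0.4  -0.54  1.93  0.27  0.88 -0.23] F [-3.9 -4.4  0.9] M [-0.97  0.53 -0.08] g 0.0254 35.8
t 13.22 p [ 0.5379 -0.0164  0.1589] yaw x 87.7 z [-0.002 -0.003 -1.   ] q [ 0.32  0.4  -0.51  1.93  0.25  0.88 -0.35] F [-3.5 -4.9  2.2] M [-1.04  0.69 -0.05] g 0.0251 35.9
```

```bash
for i in 1 2 3; do :; done; python3 -m creep '{"rows":[[0,0,0,0,0,0.5,10],[0,0,0,0,0,1,10],[0,0,0,0,0,1,10]]}' >/dev/null; python3 go.py; python3 -m creep '{"rows":[[0,0,0,0,0,0.5,10],[0,0,0,0,0,1,10],[0,0,0,0,0,1,10]]}'>/dev/null; python3 go.py;  python3 -m creep '{"rows":[[0,0,0,0,0,0.5,10],[0,0,0,0,0,1,10],[0,0,0,0,0,1,10]]}'>/dev/null; python3 go.py
```

```text
t 13.6 p [ 0.5378 -0.0164  0.1589] yaw x 79.7 z [-0.002 -0.003 -1.   ] q [ 0.3   0.39 -0.48  1.93  0.23  0.87 -0.48] F [-4.1 -4.8  2.2] M [-1.04  0.77 -0.05] g 0.0251 35.9
t 13.97 p [ 0.5376 -0.0163  0.1589] yaw x 71.7 z [-0.002 -0.003 -1.   ] q [ 0.28  0.39 -0.45  1.94  0.22  0.87 -0.6 ] F [-5.3 -5.3  3.5] M [-1.05  0.96 -0.08] g 0.0254 36.0
t 14.35 p [ 0.5374 -0.0163  0.1589] yaw x 63.7 z [-0.003 -0.003 -1.   ] q [ 0.25  0.38 -0.42  1.94  0.2   0.87 -0.73] F [-5.7 -4.5  3.6] M [-1.01  1.06 -0.06] g 0.0254 36.1
```

```bash
python3 -m creep '{"rows":[[0,0,0,0,0,0.5,10],[0,0,0,0,0,1,10],[0,0,0,0,0,1,10]]}' >/dev/null; python3 go.py; python3 -m creep '{"rows":[[0,0,0,0,0,0.5,10],[0,0,0,0,0,1,10],[0,0,0,0,0,1,10]]}'>/dev/null; python3 go.py;  python3 -m creep '{"rows":[[0,0,0,0,0,0.4,10],[0,0,0,0,0,0.8,10],[0,0,0,0,0,0.8,10]]}'>/dev/null; python3 go.py
```

```text
t 14.72 p [ 0.5373 -0.0162  0.1589] yaw x 55.7 z [-0.003 -0.002 -1.   ] q [ 0.23  0.38 -0.39  1.94  0.19  0.86 -0.86] F [-5.5 -4.5  3.9] M [-0.99  1.15 -0.04] g 0.0256 36.1
t 15.1 p [ 0.5372 -0.0161  0.1589] yaw x 47.7 z [-0.003 -0.002 -1.   ] q [ 0.2   0.37 -0.36  1.94  0.17  0.86 -0.98] F [-5.9 -3.9  4.3] M [-1.03  1.29 -0.01] g 0.0254 36.2
t 15.47 p [ 0.5371 -0.016   0.1589] yaw x 41.3 z [-0.004 -0.002 -1.   ] q [ 0.19  0.37 -0.34  1.94  0.16  0.86 -1.08] F [-6.5 -3.9  4.9] M [-0.95  1.41 -0.08] g 0.0248 36.2
```

```bash
python3 -m creep '{"rows":[[0,0,0,0,0,0.4,10],[0,0,0,0,0,0.8,10],[0,0,0,0,0,0.8,10]]}' >/dev/null; python3 go.py; python3 -m creep '{"rows":[[0,0,0,0,0,0.4,10],[0,0,0,0,0,0.7,10],[0,0,0,0,0,0.7,10]]}'>/dev/null; python3 go.py;  python3 -m creep '{"rows":[[0,0,0,0,0,0.3,10],[0,0,0,0,0,0.5,10],[0,0,0,0,0,0.5,10]]}'>/dev/null; python3 go.py
```

```text
t 15.85 p [ 0.5369 -0.0159  0.1589] yaw x 34.9 z [-0.004 -0.002 -1.   ] q [ 0.17  0.37 -0.31  1.94  0.15  0.86 -1.19] F [-8.2 -3.5  5.7] M [-0.93  1.43 -0.11] g 0.0248 36.2
t 16.23 p [ 0.5369 -0.0159  0.1588] yaw x 29.5 z [-0.004 -0.003 -1.   ] q [ 0.15  0.37 -0.29  1.94  0.14  0.85 -1.27] F [-7.8 -3.8  6.2] M [-1.03  1.51  1.04] g 0.0249 41.0
t 16.6 p [ 0.5372 -0.0156  0.159 ] yaw x 25.7 z [-0.003 -0.003 -1.   ] q [ 0.14  0.36 -0.28  1.94  0.13  0.85 -1.33] F [-6.7 -5.1  5.6] M [-0.97  1.34  2.12] g 0.0252 65.7
```

The stop is reached: the moment rose to 2.1 N m, and contact began at yaw about 33 deg, 2.2 rad from the start, which is within the given range. Now I back off about 90 deg from there, to yaw about 123.

```bash
python3 look.py s scene side wrist; python3 -m creep '{"rows":[[0,0,0,0,0,-0.5,10],[0,0,0,0,0,-1.2,10],[0,0,0,0,0,-2,10],[0,0,0,0,0,-2.8,10],[0,0,0,0,0,-3.6,10],[0,0,0,0,0,-4.4,10],[0,0,0,0,0,-5.2,10],[0,0,0,0,0,-6,10],[0,0,0,0,0,-6,10]]}'>/dev/null; python3 go.py .537,-.016,.159,123; python3 -m creep '{"rows":[[0,0,0,0,0,-0.8,10],[0,0,0,0,0,-1.6,10],[0,0,0,0,0,-2.4,10],[0,0,0,0,0,-3.2,10],[0,0,0,0,0,-4,10],[0,0,0,0,0,-4.8,10],[0,0,0,0,0,-5.6,10],[0,0,0,0,0,-6.1,10],[0,0,0,0,0,-6.1,10]]}' >/dev/null; python3 go.py .537,-.016,.159,123; python3 look.py f scene side wrist; python3 -c "
import cv2,pickle
import numpy as np
from h import *
rows=[]
for n in 'sf':
  F=pickle.load(open(n+'.pkl','rb'));L=[]
  for c in ('scene','side','wrist'):
    f=F[c];u,v=proj(f,[[.538,-.017,.145]])[0].astype(int);print(n,c,u-35,v-35);L.append(cv2.resize(f['color'][v-35:v+35,u-35:u+35],(260,260),interpolation=cv2.INTER_CUBIC))
  rows.append(np.hstack(L))
cv2.imwrite('pics/f_crop.png',np.vstack(rows))"
```

```text
t 17.88 p [ 0.5378 -0.016   0.1589] yaw x 73.4 z [-0.002 -0.002 -1.   ] q [ 0.28  0.39 -0.45  1.93  0.22  0.87 -0.58] F [-4.3 -2.9  2.5] M [-0.8   0.89  0.14] g 0.0252 42.7
.537,-.016,.159,123 [-0.01 -0.03 -0.  ] [-0.02  0.01 -6.2 ]
t 19.0 p [ 0.5384 -0.0158  0.1589] yaw x 122.1 z [-0.001 -0.002 -1.   ] q [ 0.42  0.42 -0.64  1.92  0.32  0.9   0.19] F [-3.8 -4.6  3.1] M [-0.9   0.73  0.11] g 0.0252 42.7
.537,-.016,.159,123 [ 0.02 -0.05 -0.  ] [-0.01  0.01 -0.11]
s scene 267 187
s side 224 186
s wrist 221 207
f scene 267 187
f side 224 186
f wrist 213 208
```

View pics/f_crop.png

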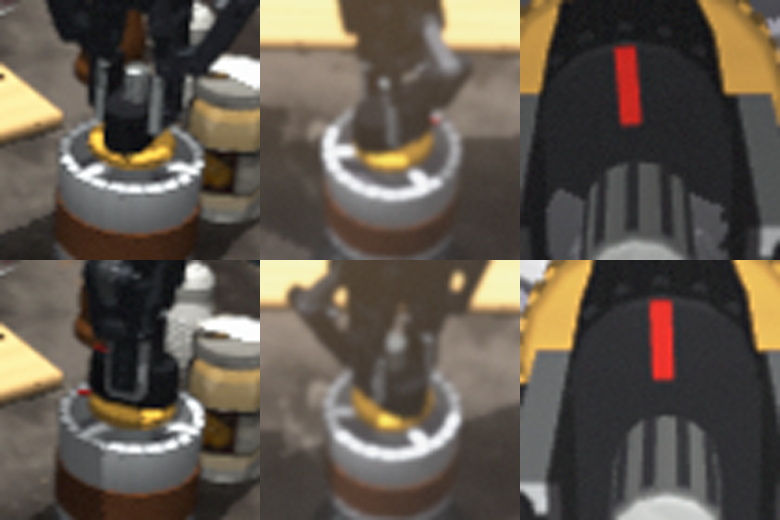

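The red line runs (625,47)–(631,125) at the stop and (661,300)–(664,380) now. I compute the block's angle from both.

```bash
python3 -c "
import pickle
from h import *
for n,o,a,b in [('s',(221,207),(625,47),(631,125)),('f',(213,208),(661,40),(664,120))]:
  f=pickle.load(open(n+'.pkl','rb'))['wrist'];k=70/260
  P=[atz(f,(o[0]+(u-520)*k-.37,o[1]+v*k-.37),.168) for u,v in (a,b)]
  d=P[0]-P[1];print(n,P[0],P[1],np.degrees(np.arctan2(d[1],d[0])))
f=pickle.load(open('f.pkl','rb'))
"; python3 go.py
```

```text
s [ 0.5594745  -0.00197765  0.168     ] [ 0.54961036 -0.00757027  0.168     ] 29.55171731521101
f [0.52497416 0.00639785 0.168     ] [ 0.53143329 -0.00320059  0.168     ] 123.93803154702469
t 19.15 p [ 0.5384 -0.0158  0.1589] yaw x 122.1 z [-0.001 -0.002 -1.   ] q [ 0.42  0.42 -0.64  1.92  0.32  0.9   0.19] F [-2.9 -4.1  3.3] M [-0.95  0.74  0.05] g 0.0251 42.7
```

The quarter turn measures 90–94 deg against a tolerance of ±14 deg, the grip is 43 N, and the arm is still.

```bash
python3 -m creep '{"rows":[[0,0,0,0,0,0.1,10],[0,0,0,0,0,0.1,10],[0,0,0,0,0,0.1,10]]}'; python3 -c "
from bench import r
print(r.hand_in())"
```

```text
clock: 19.52
tcp_pos: [0.5384, -0.0158, 0.1589]
orientation: [1.541, 2.738, -0.003]
contact_force: [-3.0, -4.6, 3.8]
grip_width: 0.0248
gripper_force: 42.2
the job is handed in; nothing more can be done
None
```

I handed the job in at 19.5 s, with no verdict returned: the crank stands on the board, the adjuster is 90–94° off its stop by my measurement and still gripped at about 42 N, and the arm never went near the jar or mug.

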